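# Spectrometer: lamp on, telescope straight through

## Task

Set the spectrometer up for its straight-through reading: switch on the spectral lamp by pushing the toggle on top of the lamp's supply box fully over, away from the robot, and push the telescope arm round with a fingertip until the telescope lies in one straight line with the collimator. Push the telescope gently and from the side, never taking its barrel between the fingers, and leave the grating, the lamp and everything else on the bench where they stand.

Things in the scene. Friction and masses are not known exactly. Their poses are not given: they have to be found in the camera images.
- spectrometer: grey and black student spectrometer, fixed: tripod foot, divided circle 180 mm across (top 88 mm up), round table 84 mm across (top 133 mm up), two level 34 mm tubes 170 mm up: the fixed collimator, its outer end facing the lamp, and the telescope on a swinging arm. Origin: on the vertical main axis at bench height; x along the collimator away from the axis, z up
- axis (a point): point on the vertical main axis at the height of the tube centre lines (170 mm up)
- slit (a point): centre of the outer (slit) end of the fixed collimator, 225 mm from the axis, 170 mm up; the lamp stands just beyond it
- eyepiece (a point): centre of the outer (eyepiece) end of the telescope, 234 mm from the axis, 170 mm up; in line, eyepiece, axis and slit lie on one straight line with the axis between
- telescope (a joint): angle of the telescope arm about the main axis, rad, positive counter-clockwise from above; 0 = in line with the collimator (telescope along minus x of the spectrometer). Starts between -1.1 and -0.35; turns from -1.4 to 1.0 with no catch at 0; friction holds it where it is left (0.25 N m: 1.7 N at 150 mm from the axis)
- barrel_left: left flank of the telescope barrel, seen from the eyepiece towards the axis. Origin: mid-flank surface, 132 mm from the axis, 17 mm left of the centre line, 170 mm up; x along the barrel to the axis, y out of the flank. Bare barrel 34 mm thick, 153 to 187 mm above the bench, 62 to 202 mm from the axis; on a 28 mm wide pillar 127 to 153 mm from the axis. Pushing here turns the joint positive
- barrel_right: right flank of the telescope barrel, the mirror image of barrel_left: 17 mm right of the centre line, minus y pointing out of it. Pushing here swings the joint negative
- lamp_supply: grey supply box with a pale top panel, 130 (x) x 170 (y) x 70 mm high, fixed to the bench. Origin: centre of its underside; x is the way in which the toggle is pushed to switch on, roughly away from the robot
- lamp_switch (a joint): steel bat toggle, 30 mm long, 6 to 9 mm thick, on the supply's top 30 mm to the y side of its middle; pivot 74 mm above the bench. 0 = off, leaning 0.3 rad to minus x of the box (to the robot); 0.6 = on, leaning 0.3 rad to plus x. Stays where left (0.04 N m: 1.5 to 3 N). A nut 15 mm across, 6 mm high round it; nothing else within 50 mm
- switch_tip (a point): tip of the toggle, 30 mm from its pivot (about 103 mm above the bench)
- grating: grating in an upright aluminium holder, 18 x 44 mm foot, 57 mm high, standing loose in the middle of the spectrometer's round table. Origin: centre of its underside. Not to be moved
- lamp: black spectral lamp housing (58 mm across, to 227 mm up) on a rod and a 110 mm round foot, standing loose about 280 mm from the axis in front of the slit. Origin: centre of its foot. Not to be moved
- prism: loose glass prism, 52 mm sides, 40 mm high; bystander
- swab_cup: clear cup of cotton swabs, 72 mm across, 92 mm high; bystander
- screwdriver: screwdriver, 170 mm, black handle; bystander
- wire_coil: coil of copper wire, 90 mm across, 12 mm high; bystander
- lens_jar: small white jar with black cap, 52 mm across, 60 mm high; bystander
- filter_box: flat wooden box, 60 x 90 x 30 mm; bystander
Things that resemble listed ones, but are neither listed nor needed, are in the scene too. Leave any turquoise look-alike of the lamp_supply alone.

How it is judged:
At the end, for the whole second after the job is handed in: The telescope stands at rest within 0.05 rad (3 degrees) of the straight line through the collimator, and the lamp toggle is over beyond 0.5 of its 0.6 rad (value of joint telescope between -0.05 and 0.05 rad and velocity of joint telescope between -0.02 and 0.02 rad/s and value of joint lamp_switch above 0.5 rad); the robot touches nothing.
It fails at once if the telescope barrel is pinched: both flanks pressed by the fingers at once (contact force between the fingers and barrel_left above 1 N and contact force between the fingers and barrel_right above 1 N).
It fails at once if the telescope is pushed roughly, with more than 40 N (contact force between the fingers and barrel_left above 40 N or contact force between the fingers and barrel_right above 40 N).
It fails at once if the grating on the round table is moved more than 5 mm (distance of grating from where it was at the start of the episode above 0.005 m).
It fails at once if the lamp is moved more than 10 mm (distance of lamp from where it was at the start of the episode above 0.01 m).
It fails at once if a bystander is moved or lifted more than 15 mm (distance of any of prism, swab_cup, screwdriver, wire_coil, lens_jar, filter_box from where it was at the start of the episode above 0.015 m).
It also fails if it takes over 53 s, if anything falls off the work surface, if the arm or the gripper's body presses on something with over 40 N, if the wrist force passes 120 N, or if a joint passes its speed limit or range.

## Robot

A 6-joint arm with a two-finger parallel gripper is mounted at the origin on the work surface. World frame = base frame: x ahead of the robot, y to its left, z up, the work surface at z = 0. Lengths are in m, angles in rad, forces in N, time in s.
With the tool pointing down it reaches from about 0.35 to 0.975 m from the base axis. Payload 4.9 kg.
Tool frame: the origin (TCP) lies at the very end of the fingers, on their centre line; the grasp point (between the pads) lies 19 mm behind it; z points along the fingers, y is the line along which they close (so a half turn about z gives the same grasp; the last joint's range is limited). The gripper opens to 85 mm and grips with 20 to 120 N. Pads are 22 mm wide; open, the fingers measure 114 mm over their backs; the gripper's body (76 mm by 85 mm) begins 54 mm behind the grasp point. The pads swing forward as they close: fully open they stand 13 mm farther back than shut.
Start: joints at [1.178, 0.053, 1.613, -0, 1.476, -0.119], TCP at [0.169, 0.602, 0.231] pointing down, gripper open.
Joint ranges: [-3.01, 3.01], [-1.01, 2.22], [0.06, 2.58], [-1.02, 4.17], [0.09, 2.62], [-3.14, 3.14]. Speed limits (rad/s): [2.57, 2.57, 3.14, 3.14, 3.14, 3.14].

## Interface

Orientations are given as a rotation vector (axis times angle).
In Python, from station import get_obs, get_image, get_calibration, finish_job gives the robot as it stands.
- The arm moves only by the tool servo_tool, never from a script. Its argument "increments" is a list of rows, each a list of 5 numbers: the opening, from 0 (shut) to 1 (fully open), then the shift along the tool's x, y, z in mm, then the turn about the tool's z in degrees. In form: [[jaw, tx, ty, tz, spin], ...]. A call has 1 to 12 rows; each row shifts and turns the commanded pose from where the row before left it, along the tool's axes as they then stand; what a row does not reach is not made up. A row lasts 1/8 s, in which the tool goes at most 62.5 mm and 10.7 degrees, less where a joint would pass 70% of its speed; a pose out of reach is approached as far as the arm can. A call is refused whole if a number of a shift passes 62.5 or a number of a turn 10.7, either way. A call with a gripper value outside its range is refused whole. The fingers move at their own pace and stop on an object; "force" is the grip in N (left out, the last holds). Time passes only in rows, so rows that do not move let the fingers close. It gives the time, the measured TCP pose, the force, the opening and the grip force at its end, in the units of the state.
- get_obs(): the state, without advancing time (a new reading comes with each control period).
- get_image(name): name is "side" or "top" or "wrist"; returns the picture (384x512x3 uint8, red, green, blue); there is no depth.
- get_calibration(name): a dict with "fx", "fy", "cx", "cy" (pixels), "R" (3x3) and "t" (3): a world point X has camera coordinates R X + t; the wrist camera has in their place "mount" (4x4, takes a point from camera to tool coordinates, whose origin is the TCP and whose axes are the flange's). Camera axes: x right, y down, z forward; pixel columns grow to the right and rows downward; lengths in m; the calibration is good to about 2 mm. The wrist camera is an equidistant fisheye: a pixel r from the principal point sees the ray r / f radians off the axis. A picture is of the moment at which its call begins: read the wrist's pose just before it. get_calibration takes no time and is no camera call.
- finish_job(): hands the job in; it is judged then, once.
The state is a dict: "t": time; "q": joint angles; "dq": joint speeds; "effort": joint torques, N m; "tool_pos": TCP position; "tool_rot": TCP orientation; "contact_force": force on the tool from outside, world axes, zero at the start; "wrist_torque": the same for the moment, N m; "opening": finger opening in m; "grip_force": force on a finger pad.
Only numpy, scipy, OpenCV 4.12 (cv2) and the standard library are available. Lean on these libraries where they do the work, as an engineer would, in place of code of your own. Each camera call takes 0.05 s, during which the arm holds its last target. There are 200 camera calls.

## Working session

There is one attempt and no reset: what is moved stays moved. The work goes in short steps, Python scripts to look and compute and a tool call to move; the robot and the scene stay as the last step left them, time stands still between calls to the robot, and variables do not carry over. Pictures are saved under pics/ and viewed, at most 10 in all, crops included, and the job is handed in when it is done.

Besides the shell and the picture viewer there is one more tool, called after "Call:" as a command line: name --pt "numbers of a row" for each row, then --argument value for the rest. servo_tool: Moves the arm, as the interface text tells. Its arguments: {"type":"object","properties":{"increments":{"type":"array"},"force":{"type":"number"}},"required":["increments"]}

```bash
mkdir -p pics
python3 - <<'E'
from station import *
import cv2,numpy as np
o=get_obs();print(o['t'],o['tool_pos'],o['tool_rot'],o['opening'])
for n in("top","side","wrist"):
    im=get_image(n);cv2.imwrite(f"pics/{n}0.png",im[:,:,::-1])
    c=get_calibration(n);print(n,{k:np.round(v,3).tolist() for k,v in c.items()})
    if n!='wrist':print(-np.array(c['R']).T@c['t'])
a=[cv2.imread(f"pics/{n}0.png") for n in("top",)]
cv2.imwrite("pics/top0b.png",cv2.resize(a[0],(800,600),interpolation=cv2.INTER_CUBIC))
a=cv2.imread("pics/side0.png");cv2.imwrite("pics/side0b.png",cv2.resize(a,(800,600),interpolation=cv2.INTER_CUBIC))
E
```

```text
0.0 [0.16873814 0.60114098 0.23005833] [-0.42863499 -3.11170616  0.00314414] 0.08533991622414153
top {'fx': 384.336, 'fy': 384.336, 'cx': 250.875, 'cy': 192.693, 'R': [[-0.019, -1.0, -0.011], [-0.997, 0.02, -0.069], [0.07, 0.01, -0.998]], 't': [-0.022, 0.567, 1.208]}
[ 0.48102147 -0.04474062  1.24386887]
side {'fx': 379.837, 'fy': 379.837, 'cx': 257.94, 'cy': 195.1, 'R': [[-0.972, -0.234, -0.015], [-0.165, 0.728, -0.666], [0.167, -0.644, -0.746]], 't': [0.526, 0.209, 1.292]}
[0.32988571 0.80337736 1.11140281]
wrist {'fx': 297.319, 'fy': 297.319, 'cx': 254.057, 'cy': 187.343, 'mount': [[-0.0, -0.954, -0.301, 0.078], [1.0, -0.001, 0.001, -0.001], [-0.001, -0.301, 0.954, -0.141], [0.0, 0.0, 0.0, 1.0]]}
```

View pics/top0b.png

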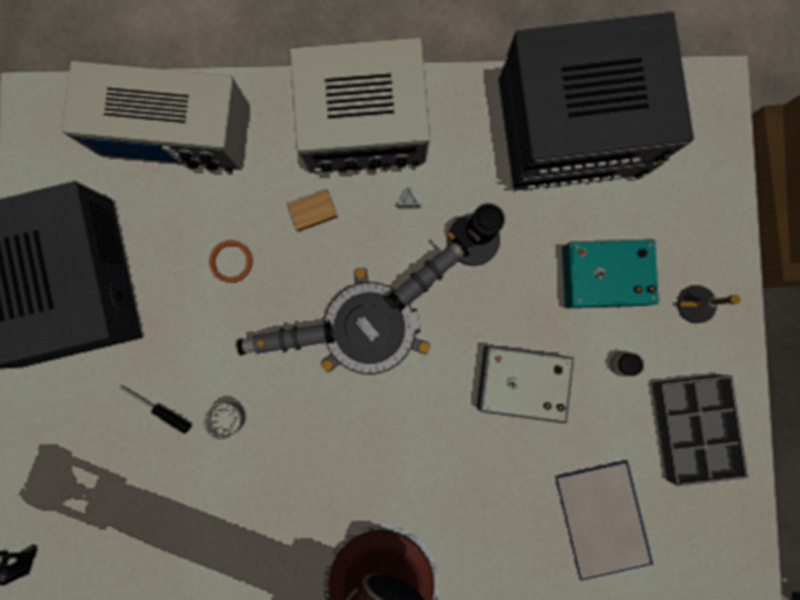

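View pics/side0b.png

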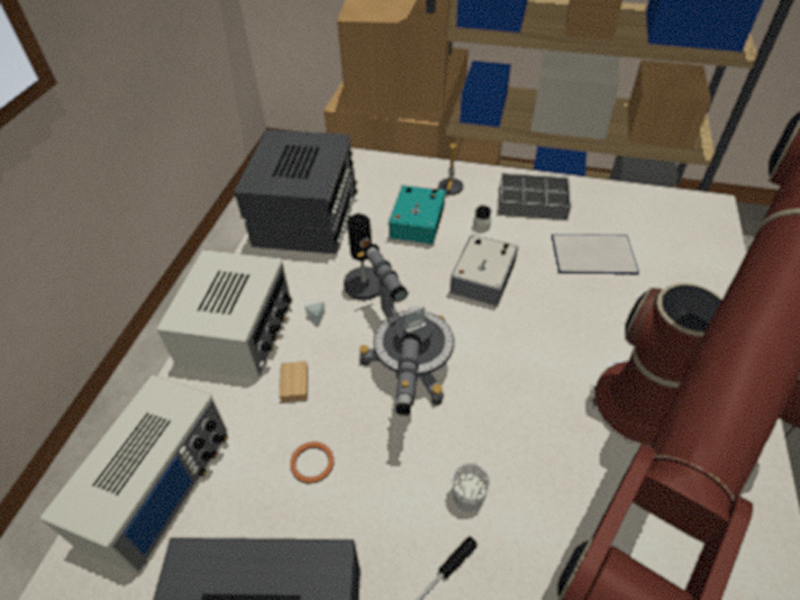

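The pale-topped supply is at (525,382) with its toggle near (512,382). The turquoise look-alike is at (610,272) and stays untouched. The collimator points up-right to the lamp at (485,220). The telescope points left, with its eyepiece near (240,346). I'll crop in close next.

Run:
```python
import cv2,numpy as np
a=cv2.imread("pics/top0.png")
c=a[125:255,140:330]; A=cv2.resize(c,(760,520),interpolation=cv2.INTER_CUBIC)   # x4 origin (140,125)
cv2.imwrite("pics/c1.png",cv2.convertScaleAbs(A,alpha=1.5,beta=10))
c=a[215:275,300:372]; A=cv2.resize(c,(576,480),interpolation=cv2.INTER_CUBIC)   # x8 origin (300,215)
s=cv2.imread("pics/side0.png")[145:197,282:336]; 
B=cv2.resize(s,(540,520),interpolation=cv2.INTER_CUBIC) # x10 origin (282,145)
A=cv2.copyMakeBorder(cv2.resize(a[218:274,300:340],(260,364),interpolation=cv2.INTER_CUBIC),0,156,0,0,cv2.BORDER_CONSTANT) # x6.5 origin(300,218)
cv2.imwrite("pics/c2.png",np.hstack([A,B]))
```

```text
(no output)
```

View pics/c1.png

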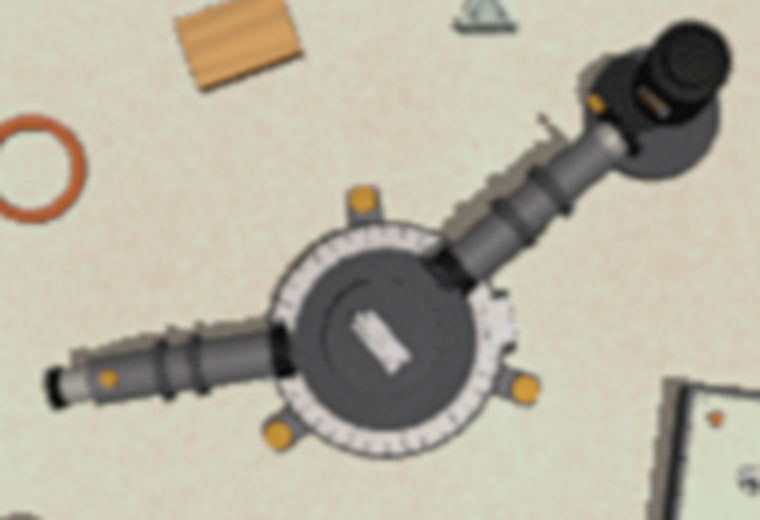

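View pics/c2.png

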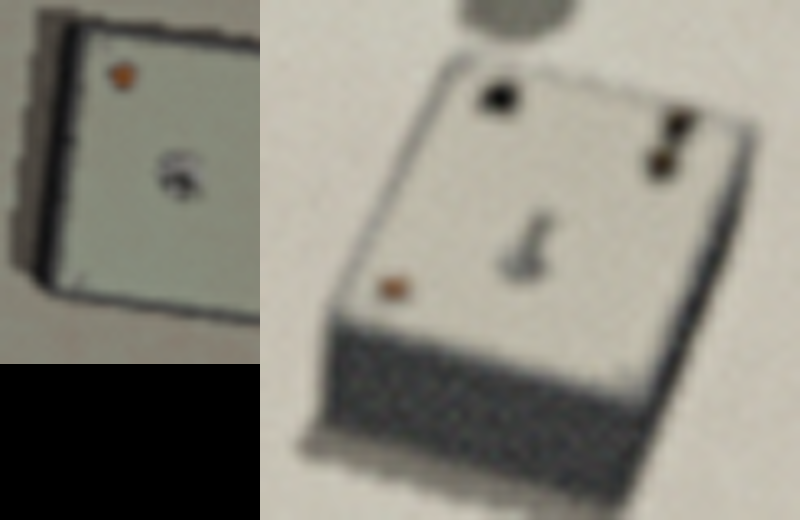

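```bash
cat > h.py <<'E'
import numpy as np
from station import *
def ray(n,uv):
    c=get_calibration(n);R=np.array(c['R']);C=-R.T@np.array(c['t'])
    return C,R.T@np.array([(uv[0]-c['cx'])/c['fx'],(uv[1]-c['cy'])/c['fy'],1])
def pl(n,uv,z):
    C,d=ray(n,uv);return C+d*(z-C[2])/d[2]
def px(u,v,s,o): return ((u+.5)/s-.5+o[0],(v+.5)/s-.5+o[1])
E
python3 - <<'E'
from h import *
np.set_printoptions(precision=4,suppress=True)
f=lambda u,v,z:pl('top',px(u,v,4,(140,125)),z)
A=f(387,340,.088);print('axis',A)
T=np.array([f(*p,.17)for p in[(47,388),(58,387),(180,366),(250,354)]]);K=np.array([f(*p,.17)for p in[(470,270),(515,225),(550,190),(620,128)]])
for n,P in(('tel',T),('col',K)):
    d=np.linalg.svd(P[:,:2]-P[:,:2].mean(0))[2][0]; d=d*np.sign(d@(P[:,:2].mean(0)-A[:2]))
    w=A[:2]-P[:,:2].mean(0);print(n,P[:,:2],np.linalg.norm(P[:,:2]-A[:2],axis=1),'ang',np.arctan2(d[1],d[0]),'off axis',d[0]*w[1]-d[1]*w[0])
print('table z133',f(382,335,.133))
g=lambda u,v,z:pl('top',px(u,v,6.5,(300,218)),z)
h=lambda u,v,z:pl('top',px(u,v,800/512,(0,0)),z)
C=[g(75,25,.07),g(60,292,.07),h(566,420,.07),h(573,357,.07)];print(np.array(C),np.mean(C,0))
s=lambda u,v,z:pl('side',px(u-260,v,10,(282,145)),z)
print('nut top',g(183,178,.074),'side',s(523,268,.074),'tip side',s(546,217,.103),'tip top',g(182,182,.103))
print('side corners',s(460,60,.07),s(332,310,.07),s(640,395,.07),s(752,130,.07))
print('cup',h(225,418,.092))
E
```

```text
axis [0.5114 0.0111 0.088 ]
tel [[0.4804 0.2453]
 [0.481  0.2376]
 [0.494  0.1521]
 [0.5014 0.103 ]] [0.2362 0.2285 0.1421 0.0925] ang 1.718782591948632 off axis 0.003559956596751356
col [[ 0.5571 -0.0518]
 [ 0.5881 -0.084 ]
 [ 0.6123 -0.1092]
 [ 0.6552 -0.1594]] [0.0777 0.1222 0.1569 0.223 ] ang -0.8318570388779326 off axis 0.007744290605276205
table z133 [0.5139 0.0125 0.133 ]
[[ 0.4716 -0.2148  0.07  ]
 [ 0.3481 -0.2041  0.07  ]
 [ 0.327  -0.3636  0.07  ]
 [ 0.4476 -0.3819  0.07  ]] [ 0.3986 -0.2911  0.07  ]
nut top [ 0.3999 -0.2621  0.074 ] side [ 0.4026 -0.2547  0.074 ] tip side [ 0.3962 -0.2543  0.103 ] tip top [ 0.4001 -0.2562  0.103 ]
side corners [ 0.446  -0.3729  0.07  ] [ 0.4709 -0.22    0.07  ] [ 0.35   -0.2012  0.07  ] [ 0.3252 -0.3567  0.07  ]
cup [0.3452 0.289  0.092 ]
```

Call:
servo_tool --pt "0 0 0 -40 0" --pt "0 -45 -48 0 0" --pt "0 -45 -48 0 0" --pt "0 -45 -48 0 0" --pt "0 -45 -48 0 0" --pt "0 -45 -48 0 0" --pt "0 -45 -48 0 0"

```text
t: 1.02
tool_pos: [0.3423, 0.2671, 0.2711]
tool_rot: [0.428, 3.112, 0.0]
contact_force: [0.2, -0.3, 0.6]
opening: -0.0001
grip_force: 0.0
```

Call:
servo_tool --pt "0 -42 -2 0 0" --pt "0 -42 -2 0 0" --pt "0 -42 -2 0 0" --pt "0 -42 -2 0 0" --pt "0 -42 -2 0 0" --pt "0 0 0 0 -10" --pt "0 0 0 0 -10" --pt "0 0 0 0 -10" --pt "0 0 0 0 -10" --pt "0 0 0 0 0"

```text
t: 2.28
tool_pos: [0.5412, 0.2025, 0.2709]
tool_rot: [0.658, -3.071, -0.0]
contact_force: [-1.0, -0.2, -0.9]
opening: 0.0001
grip_force: 0.0
```

```bash
cat >> h.py <<'E'
import cv2
from scipy.spatial.transform import Rotation as Ro
def show(n,name,u0,v0,u1,v1,s):
    im=get_image(n)[:,:,::-1];cv2.imwrite('pics/raw_'+name,im)
    cv2.imwrite('pics/'+name,cv2.convertScaleAbs(cv2.resize(im[v0:v1,u0:u1],None,fx=s,fy=s,interpolation=cv2.INTER_CUBIC),alpha=1.5,beta=10))
def st(*goals):
    o=get_obs();R=Ro.from_rotvec(o['tool_rot']).as_matrix();p=np.array(o['tool_pos'])
    print('t',o['t'],'p',p.round(4),'F',np.round(o['contact_force'],1),'x',R[:,0].round(3),'z',R[:,2].round(3),'op',o['opening'])
    for g in goals:
        print(g,'->tool mm',(R.T@(np.array(g)-p)*1e3).round(1));p=np.array(g)
E
python3 - <<'E'
from h import *
st((.550,.183,.160))
show('top','p2.png',140,125,330,255,4)
E
```

```text
t 2.275 p [0.5412 0.2025 0.2709] F [-1.  -0.2 -0.9] x [-0.912 -0.41   0.001] z [-0.001 -0.    -1.   ] op 7.017997089719099e-05
(0.55, 0.183, 0.16) ->tool mm [-1.000e-01 -2.140e+01  1.108e+02]
```

View pics/p2.png

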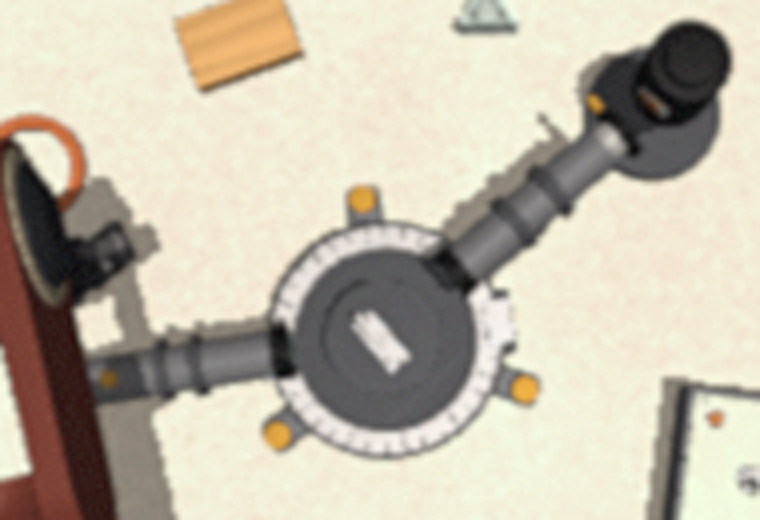

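The fingertip is at (122,240), on the far side of the barrel, and clear of it. I'll shift inward, go down, and then start a slow push.

Call:
servo_tool --pt "0 0 -21 0 0" --pt "0 0 0 40 0" --pt "0 0 0 40 0" --pt "0 0 0 30 0" --pt "0 8 0 0 0" --pt "0 8 0 0 0" --pt "0 5 0 0 0" --pt "0 4 0 0 0" --pt "0 3 0 0 0"

```text
t: 3.45
tool_pos: [0.5247, 0.1719, 0.1621]
tool_rot: [-0.661, 3.07, -0.0]
contact_force: [-0.4, -0.2, 0.6]
opening: 0.0
grip_force: 0.0
```

Call:
servo_tool --pt "0 3 1 0 0" --pt "0 3 1 0 0" --pt "0 3 1 0 0" --pt "0 3 1 0 0" --pt "0 3 1 0 0" --pt "0 3 1 0 0"

```text
t: 4.2
tool_pos: [0.5055, 0.1701, 0.1614]
tool_rot: [-0.662, 3.071, 0.0]
contact_force: [1.5, 2.0, 0.3]
opening: -0.0
grip_force: 0.9
```

Call:
servo_tool --pt "0 4 1 0 0" --pt "0 5 1 0 0" --pt "0 5 1 0 0" --pt "0 5 1 0 0" --pt "0 5 1 0 0" --pt "0 5 1 0 0" --pt "0 5 1 0 0" --pt "0 5 1 0 0" --pt "0 5 1 0 0" --pt "0 5 1 0 0" --pt "0 4 1 0 0" --pt "0 3 1 0 0"

```text
t: 5.7
tool_pos: [0.4494, 0.1578, 0.1613]
tool_rot: [-0.662, 3.071, 0.0]
contact_force: [1.7, 0.3, 0.6]
opening: 0.0002
grip_force: 0.8
```

Run:
```python
from h import *
st((.4266,.1562,.16))
show('top','p3.png',140,125,330,255,4)
```

```text
t 5.7 p [0.4494 0.1578 0.1613] F [1.7 0.3 0.6] x [-0.911 -0.412 -0.   ] z [ 0.  0. -1.] op 0.00015125599382221838
(0.4266, 0.1562, 0.16) ->tool mm [21.5  7.9  1.3]
```

View pics/p3.png

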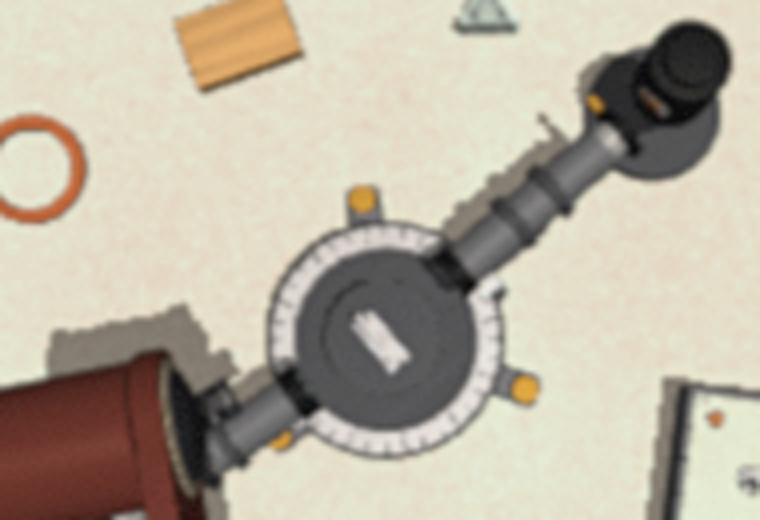

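The telescope is now about 8° short, judging by its near end at (297,388) against the collimator line from (452,268) to (615,135). I'll push a little more, then back off to measure.

Call:
servo_tool --pt "0 4 1 0 0" --pt "0 4 1 0 0" --pt "0 4 2 0 0" --pt "0 3 1 0 0" --pt "0 1 1 0 0" --pt "0 0 0 0 0" --pt "0 -15 0 0 0" --pt "0 -15 0 0 0" --pt "0 0 0 -40 0" --pt "0 0 0 -50 0" --pt "0 -62 0 0 0" --pt "0 -62 0 0 0"

```text
t: 7.25
tool_pos: [0.5745, 0.2208, 0.2535]
tool_rot: [-0.661, 3.068, 0.0]
contact_force: [0.6, -0.1, 0.0]
opening: 0.0001
grip_force: 0.0
```

Run:
```python
from h import *
st()
show('top','p4.png',140,125,330,255,4)
```

```text
t 7.25 p [0.5745 0.2208 0.2535] F [ 0.6 -0.1  0. ] x [-0.911 -0.412 -0.003] z [ 0.003  0.001 -1.   ] op 5.991062418892253e-05
```

View pics/p4.png

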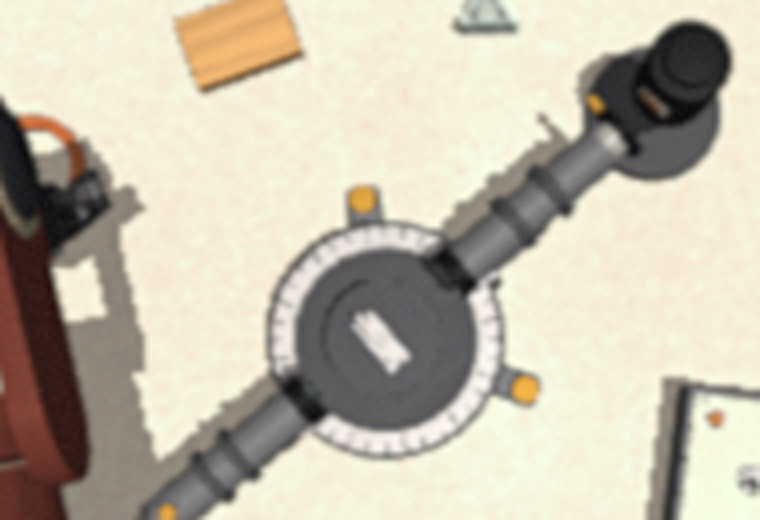

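```bash
cat > fit.py <<'E'
import cv2,numpy as np,sys
im=cv2.GaussianBlur(cv2.imread(sys.argv[1]),(0,0),.6).astype(np.float32)
g=im.mean(2)
P=lambda u,v:np.array([(u+.5)/4-.5+140,(v+.5)/4-.5+125])
def sample(a,b,n=9):
    d=(b-a)/np.linalg.norm(b-a);nn=np.array([-d[1],d[0]]);s=np.arange(-10,10.01,.1);out=[]
    for k in np.linspace(0,1,n):
        q=a+k*(b-a)+s[:,None]*nn
        f=lambda c:cv2.remap(c,q[:,0].astype(np.float32)[None],q[:,1].astype(np.float32)[None],cv2.INTER_LINEAR)[0]
        G=f(g);D=np.gradient(G);m=np.abs(s)<2.5
        # steepest dark-going edge on each side, 3..8.5 px off centre
        L=(s>-8.5)&(s<-3);Rr=(s<8.5)&(s>3)
        l=s[L][np.argmin(D[L])];r=s[Rr][np.argmax(D[Rr])]
        out.append((l,r,*(a+k*(b-a)+(l+r)/2*nn)))
    return np.array(out)
C=[];res=[]
for a,b in((P(*map(float,sys.argv[2:4])),P(*map(float,sys.argv[4:6]))),(P(480,250),P(600,145))):
    o=sample(a,b);w=o[:,1]-o[:,0];ok=np.abs(w-np.median(w))<1.2
    x=o[ok,2:];c=x.mean(0);d=np.linalg.svd(x-c)[2][0];d*=np.sign(d[0])
    print('w',w.round(1),'resid',np.abs((x-c)@[-d[1],d[0]]).max().round(2),'c',c.round(1),'ang',np.degrees(np.arctan2(-d[1],d[0])).round(2));C.append(c)
e=C[1]-C[0];print('centre-centre ang',np.degrees(np.arctan2(-e[1],e[0])))
E
python3 fit.py pics/raw_p4.png 185 498 275 420
python3 - <<'E'
from h import *
# image of axis at z=.17 predicted from circle centre
c=get_calibration('top');A=np.array([.5114,.0111,.17]);X=np.array(c['R'])@A+c['t'];print(c['fx']*X[0]/X[2]+c['cx'],c['fy']*X[1]/X[2]+c['cy'])
E
```

```text
w [12.4 12.5 15.6 13.1 13.  14.5 12.6 12.2 13.5] resid 0.24 c [197.9 239.5] ang 39.79
w [12.9 13.1 15.  12.9 13.4 13.8 12.1 12.6 14.4] resid 0.46 c [273.7 175.1] ang 41.49
centre-centre ang 40.30729644548972
234.93518541352 208.89206658279838
```

Run:
```python
from h import *
st((.460,.169,.2535),(.460,.169,.161),(.4295,.1545,.161))
```

```text
t 7.3 p [0.5794 0.2229 0.2477] F [-1.2 -0.5 -3. ] x [-0.911 -0.412  0.   ] z [-0.001  0.001 -1.   ] op -0.00011438673404354719
(0.46, 0.169, 0.2535) ->tool mm [ 1.31e+02  1.00e-01 -5.80e+00]
(0.46, 0.169, 0.161) ->tool mm [-0.  -0.1 92.5]
(0.4295, 0.1545, 0.161) ->tool mm [33.8 -0.7  0. ]
```

Call:
servo_tool --pt "0 45 0 0 0" --pt "0 45 0 0 0" --pt "0 41 0 0 0" --pt "0 0 0 45 0" --pt "0 0 0 44 0" --pt "0 0 0 0 0"

```text
t: 8.05
tool_pos: [0.4502, 0.1655, 0.158]
tool_rot: [0.659, -3.062, -0.0]
contact_force: [-0.7, 0.7, 0.6]
opening: 0.0001
grip_force: 0.0
```

Run:
```python
from h import *
st((.4295,.1545,.161))
```

```text
t 8.05 p [0.4502 0.1655 0.158 ] F [-0.7  0.7  0.6] x [-0.911 -0.412  0.01 ] z [-0.01  -0.002 -1.   ] op 6.307086178542269e-05
(0.4295, 0.1545, 0.161) ->tool mm [23.5 -1.5 -2.8]
```

Call:
servo_tool --pt "0 5 0 0 0" --pt "0 5 0 0 0" --pt "0 3 0 0 0" --pt "0 3 0 0 0" --pt "0 2 0 0 0" --pt "0 0 0 0 0" --pt "0 0 0 0 0"

```text
t: 8.93
tool_pos: [0.4372, 0.1588, 0.1623]
tool_rot: [0.662, -3.071, 0.0]
contact_force: [0.3, 0.4, -0.6]
opening: -0.0001
grip_force: 0.0
```

Call:
servo_tool --pt "0 2 0 0 0" --pt "0 1 0 0 0" --pt "0 0 0 0 0"

```text
t: 9.3
tool_pos: [0.4344, 0.1575, 0.1623]
tool_rot: [-0.662, 3.071, -0.0]
contact_force: [0.0, 0.7, -0.1]
opening: 0.0004
grip_force: 0.0
```

Call:
servo_tool --pt "0 2 0 0 0" --pt "0 0 0 0 0"

```text
t: 9.55
tool_pos: [0.4326, 0.1567, 0.1623]
tool_rot: [-0.661, 3.071, -0.0]
contact_force: [0.7, 0.8, -1.2]
opening: 0.0002
grip_force: 0.0
```

Call:
servo_tool --pt "0 1 0 0 0" --pt "0 1 0 0 0" --pt "0 1 0 0 0" --pt "0 1 0 0 0" --pt "0 0 0 0 0"

```text
t: 10.18
tool_pos: [0.429, 0.1551, 0.1625]
tool_rot: [-0.661, 3.071, 0.0]
contact_force: [0.5, 0.4, -0.3]
opening: 0.0003
grip_force: 0.5
```

Call:
servo_tool --pt "0 -15 0 0 0" --pt "0 -15 0 0 0" --pt "0 0 0 -45 0" --pt "0 0 0 -45 0" --pt "0 0 0 -10 0" --pt "0 0 0 0 0"

```text
t: 10.92
tool_pos: [0.4563, 0.1674, 0.2625]
tool_rot: [-0.662, 3.071, 0.0]
contact_force: [0.2, 0.5, -0.7]
opening: 0.0004
grip_force: 0.0
```

Run:
```python
from h import *
st((.46,.17,.25),(.35,-.25,.25))
```

```text
t 10.925 p [0.4563 0.1674 0.2625] F [ 0.2  0.5 -0.7] x [-0.911 -0.412 -0.   ] z [ 0.  0. -1.] op 0.0004085579188202935
(0.46, 0.17, 0.25) ->tool mm [-4.4  0.8 12.5]
(0.35, -0.25, 0.25) ->tool mm [ 2.732e+02 -3.374e+02 -1.000e-01]
```

Call:
servo_tool --pt "0 40 -47 0 0" --pt "0 40 -47 0 0" --pt "0 40 -47 0 0" --pt "0 40 -47 0 0" --pt "0 40 -47 0 0" --pt "0 40 -47 0 0" --pt "0 40 -47 0 0" --pt "0 0 0 0 10.6" --pt "0 0 0 0 10.6" --pt "0 0 0 0 10.6" --pt "0 0 0 0 0"

```text
t: 12.3
tool_pos: [0.3359, -0.247, 0.2599]
tool_rot: [-0.202, -3.132, -0.004]
contact_force: [0.2, -1.0, -0.5]
opening: 0.0001
grip_force: 0.0
```

```bash
python3 - <<'E'
from h import *
st((.362,-.255,.25),(.362,-.255,.09),(.403,-.26,.09))
show('top','p5.png',140,155,370,285,3.4)
show('side','p6.png',250,130,370,220,6)
E
python3 fit.py pics/raw_p5.png 185 498 275 420
```

```text
t 12.3 p [ 0.3359 -0.247   0.2599] F [ 0.2 -1.  -0.5] x [-0.992  0.128  0.003] z [-0.003  0.003 -1.   ] op 0.00010328594381851797
(0.362, -0.255, 0.25) ->tool mm [-27.   -4.6   9.8]
(0.362, -0.255, 0.09) ->tool mm [ -0.5  -0.4 160. ]
(0.403, -0.26, 0.09) ->tool mm [-41.3   0.3  -0.1]
w [12.4 12.4 14.3 12.7 14.2 14.  12.5 12.4 12.5] resid 0.11 c [198.6 240.1] ang 40.94
w [13.7 13.1 15.  12.9 13.4 13.8 12.1 12.6 14.4] resid 0.58 c [274.9 174.3] ang 40.32
centre-centre ang 40.81534352886517
```

View pics/p5.png

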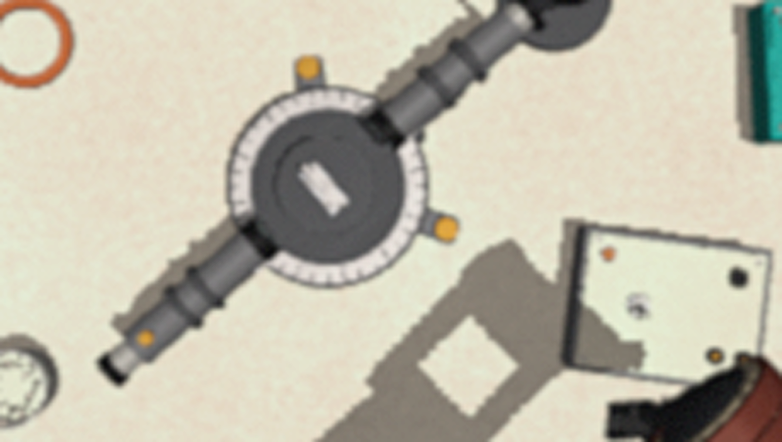

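The telescope lies in line with the collimator to within 1° (40.9° against 40.3–41.5°). The toggle is next.

Call:
servo_tool --pt "0 -27 -5 0 0" --pt "0 0 0 55 0" --pt "0 0 0 55 0" --pt "0 0 0 40 0" --pt "0 0 0 19 0" --pt "0 0 0 0 0" --pt "0 0 0 0 0"

```text
t: 13.28
tool_pos: [0.3632, -0.2565, 0.0942]
tool_rot: [0.203, 3.134, -0.001]
contact_force: [0.5, -0.5, 0.1]
opening: -0.0001
grip_force: 0.0
```

Run:
```python
from h import *
st((.403,-.26,.09))
show('side','p7.png',270,130,350,205,8)
```

```text
t 13.275 p [ 0.3632 -0.2565  0.0942] F [ 0.5 -0.5  0.1] x [-0.992  0.129 -0.001] z [ 0.001 -0.001 -1.   ] op -0.00012506974913306058
(0.403, -0.26, 0.09) ->tool mm [-39.9   1.7   4.3]
```

View pics/p7.png

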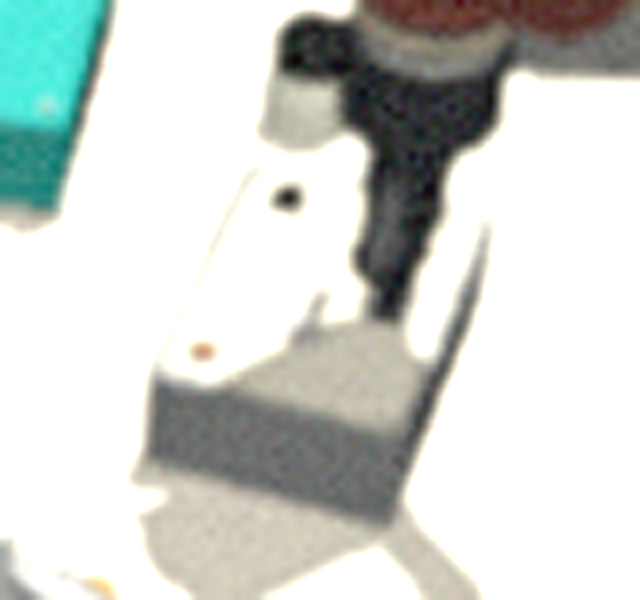

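The finger at (385,300) is on the robot side of the toggle at (315,310).

Call:
servo_tool --pt "0 0 -2 5 0" --pt "0 -4 0 0 0" --pt "0 -4 0 0 0" --pt "0 -4 0 0 0" --pt "0 -4 0 0 0" --pt "0 -4 0 0 0" --pt "0 -2 0 0 0" --pt "0 0 0 0 0"

```text
t: 14.32
tool_pos: [0.3844, -0.261, 0.0883]
tool_rot: [0.205, 3.135, -0.0]
contact_force: [-0.5, 0.6, 1.7]
opening: 0.0001
grip_force: 0.5
```

Call:
servo_tool --pt "0 -2 0 0 0" --pt "0 -2 0 0 0" --pt "0 -2 0 0 0" --pt "0 0 0 0 0"

```text
t: 14.82
tool_pos: [0.3905, -0.2619, 0.0884]
tool_rot: [0.205, 3.135, -0.0]
contact_force: [-1.2, 0.8, 0.9]
opening: -0.0007
grip_force: 0.8
```

Call:
servo_tool --pt "0 -2 0 0 0" --pt "0 -1 0 0 0" --pt "0 0 0 0 0"

```text
t: 15.2
tool_pos: [0.3927, -0.2622, 0.0882]
tool_rot: [-0.205, -3.133, -0.0]
contact_force: [-4.8, -0.1, 4.0]
opening: -0.0004
grip_force: 2.8
```

Call:
servo_tool --pt "0 -1 0 0 0" --pt "0 0 0 0 0"

```text
t: 15.45
tool_pos: [0.3929, -0.2622, 0.0882]
tool_rot: [-0.205, -3.131, -0.001]
contact_force: [-8.0, 0.2, 5.1]
opening: 0.0001
grip_force: 4.7
```

Call:
servo_tool --pt "0 -1 0 0 0" --pt "0 0 0 0 0"

```text
t: 15.7
tool_pos: [0.3931, -0.2622, 0.0882]
tool_rot: [-0.204, -3.129, -0.001]
contact_force: [-11.6, 1.6, 6.7]
opening: 0.0001
grip_force: 6.7
```

It has hit a hard stop, with the force rising and no travel. I'll retract and check.

Call:
servo_tool --pt "0 10 0 0 0" --pt "0 15 0 0 0" --pt "0 0 0 -55 0" --pt "0 0 0 -55 0" --pt "0 0 0 -50 0" --pt "0 30 0 0 0" --pt "0 0 0 0 0" --pt "0 0 0 0 0"

```text
t: 16.7
tool_pos: [0.3405, -0.255, 0.2475]
tool_rot: [0.206, 3.135, 0.001]
contact_force: [-0.8, -0.2, 0.0]
opening: -0.0002
grip_force: 0.0
```

```bash
python3 - <<'E'
from h import *
st()
t=get_image('top')[:,:,::-1];s=get_image('side')[:,:,::-1];cv2.imwrite('pics/raw_p9.png',t)
b=cv2.imread('pics/side0.png')[145:197,282:336]
r=lambda i:cv2.resize(i,(390,375),interpolation=cv2.INTER_CUBIC)
cv2.imwrite('pics/p9.png',np.hstack([r(b),r(s[145:197,282:336])]))
E
python3 fit.py pics/raw_p9.png 185 498 275 420
```

```text
t 16.7 p [ 0.3405 -0.255   0.2475] F [-0.8 -0.2  0. ] x [-0.991  0.131 -0.   ] z [ 0.     0.001 -1.   ] op -0.00023235971922735615
w [12.4 12.4 14.3 12.7 14.2 14.  12.5 12.4 12.5] resid 0.11 c [198.6 240.1] ang 40.94
w [13.7 13.1 15.  12.9 12.6 13.8 12.1 12.6 14.4] resid 0.3 c [273.7 175.2] ang 41.14
centre-centre ang 40.86358848033336
```

View pics/p9.png

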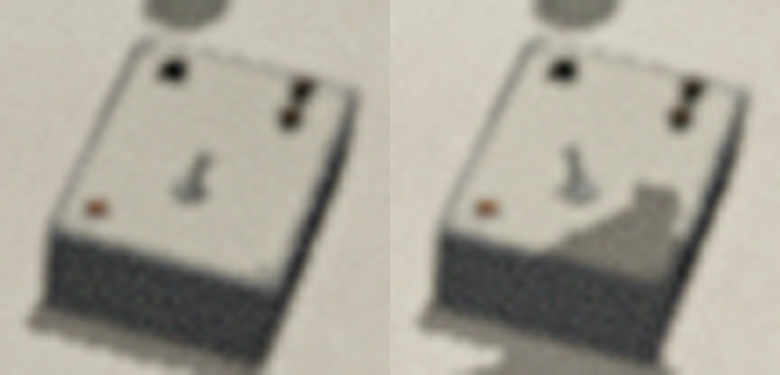

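The toggle now leans away: its tip moved from (208,158) to (183,152) in the crop. I'll check that shift against the full throw of about 17.7 mm.

Run:
```python
from h import *
q=lambda u,v:px(u,v,390/54,(282,145))
c=get_calibration('side')
def proj(X):
    X=np.array(c['R'])@X+c['t'];return np.array([c['fx']*X[0]/X[2]+c['cx'],c['fy']*X[1]/X[2]+c['cy']])
a,b=pl('side',q(208,156),.1027),pl('side',q(182,151),.1027);print(a,b,b-a)
pv=np.array([.4027,-.2585,.074]);d=np.array([.99,-.14,0])
for th in(-.3,0,.1,.2,.3): print(th,((proj(pv+30e-3*(d*np.sin(th)+[0,0,np.cos(th)]))-[282,145]+.5)*390/54).round(0))
# dark toggle tip by mask: darkest pixel per row above the nut
for n in('pics/p9.png',):
    g=cv2.imread(n).mean(2)
    for o in(0,390):
        for r in(152,160,168,176):
            w=np.clip(g[r,o+165:o+230].max()-8-g[r,o+165:o+230],0,None);print(o,r,(w*np.arange(165,230)).sum()/w.sum())
```

```text
[ 0.39543268 -0.25523188  0.1027    ] [ 0.40934264 -0.25600586  0.1027    ] [ 0.01390996 -0.00077397  0.        ]
-0.3 [212. 154.]
0 [196. 148.]
0.1 [190. 147.]
0.2 [185. 146.]
0.3 [180. 146.]
0 152 204.04696673189827
0 160 203.37228876659114
0 168 199.1762440758294
0 176 194.48856729377715
390 152 181.29691749773346
390 160 183.1015470051567
390 168 184.9106044154904
390 176 186.55240947454396
```

The tip estimate of about 14 mm is blurred. The stop is clearer: 11.6 N at 14 mm is 0.16 N m, four times the detent torque, with no further travel. So the toggle is on its end stop.

```bash
python3 -c "
from station import *
print(finish_job())"
```

```text
the job is handed in; nothing more can be done
None
```

I handed the job in at about 17 s of the 53 s allowed: the telescope is in line with the collimator to within about 1° in the top image, and the lamp toggle was pushed to its hard stop (its exact angle was not confirmed by camera).

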